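Close the bench clamp over a fire extinguisher

TASK

An emptied fire extinguisher lies in the bench clamp, ready to have its valve taken off. Keep the gripper's fingers shut and push with them: flip the hinged steel half-band over the extinguisher and press it fully down without slamming it, then push the leaning swing bolt upright, fully into the slot of the band's lug, and draw back. Do not pinch, lift or carry anything, do not shift or roll the extinguisher, and leave the things standing around alone.

Things in the scene. Friction and masses are not known exactly. Their poses are not given: they have to be found in the camera images.
- clamp: Blue steel cylinder clamp fixed to the bench; base plate 250 x 200 x 12 mm, V-rests at x = -80 and +80 mm. Origin: centre of the plate's underside, on the bench. x runs along the lying extinguisher towards its valve, y from the band's hinge side to the swing bolt's side, z up. The extinguisher's axis is at y 0, z 95 mm. Band and bolt swing in the plane x = 0.
- band_hinge (a point): On the half-band's hinge axis, mid-width (clamp frame 0, -72, 95 mm); the axis is parallel to the clamp's x. Fixed.
- bolt_pivot (a point): On the swing bolt's pivot axis (clamp frame 0, +82, 35 mm); the axis is parallel to the clamp's x. Fixed.
- yoke (a joint): Hinge angle of the steel half-band (rad): 0 = shut over the extinguisher, on its stop; grows as it opens, to 2.1 (leaning away); 1.57 upright. Half ring of outer radius 62 mm, 40 mm wide along x, 5 mm thick, smooth steel (friction about 0.35), about 380 g. Stiff hinge (0.45 N m): it stays where it is left and must be pushed all the way, with up to some 5 N at the lug or 10 N at the crown.
- yoke_lug (a point): Middle of the slotted lug at the band's free end, 151 mm from the hinge axis: a flat plate 40 mm wide, 8 mm thick, from 134 (end of the ring) to 167 mm from the hinge, with a 14 mm slot open at its end. x as the clamp's x; y out from the hinge along the lug; z normal to the face on the ring's convex side: up when shut, away from the extinguisher when open.
- yoke_arc (a point): Centre of the band's half ring (in the air, not on the steel), 72 mm from the hinge axis; axes as yoke_lug. The ring lies on its +z side, the crown's outer face 62 mm from here along z. When the band is shut this point is on the extinguisher's axis and the crown's top is 157 mm above the bench.
- swing_bolt (a joint): Lean of the swing bolt (rad): 0 = upright on its stop, in the slot of the shut band's lug; grows as it leans outwards, away from the extinguisher, to 1.25. Stays where it is left (pivot friction 0.16 N m); takes some 2 to 8 N at the knob. Shank 10 mm in diameter, 112 mm long from the pivot. It belongs in the slot only once the band is down.
- bolt_knob (a point): Centre of the black round hand nut on the swing bolt, 36 mm in diameter, 25 mm long, smooth, 88 mm from the bolt's pivot; z points along the bolt to its free end. When the bolt is upright this point is 123 mm above the bench, the knob standing 10 mm above the lug and 6 mm farther out than the lug's end.
- extinguisher: Red extinguisher lying loose in the V-rests, 110 mm in diameter, shell 252 mm long, with brass valve, gauge and dark levers that stick up to 80 mm above its axis, 140 to 190 mm from the origin. Origin on its axis, at the clamp's middle; x towards the valve, z up. Stays where it is.
- spare_shell: Small red empty shell standing on the bench, 85 mm in diameter, 216 mm tall; origin under its centre. Bystander.
- grease_jar: Small yellow jar with white cap, 56 mm in diameter, 62 mm tall; origin under its centre. Bystander.
- funnel: Blue filling funnel standing mouth down, 92 mm in diameter, 110 mm tall; origin under its centre. Bystander.
- wrench: Steel wrench lying on the bench, 190 mm long; origin near its middle, x along it. Bystander.

How it is judged:
On the way, in this order (a step that is already met when the one before it is completed fails the run):
1. the half-band is flipped over and fully down while the swing bolt still leans out (value of joint yoke below 0.035 rad and value of joint swing_bolt above 0.3 rad), for 0.2 s.
2. the swing bolt is pushed upright into the slot of the lug, the band still down (value of joint swing_bolt below 0.08 rad and value of joint yoke below 0.035 rad), for 0.2 s.
At the end, for the whole second after the job is handed in: The band is within 0.035 rad of shut and the swing bolt within 0.08 rad of upright in its slot; the extinguisher lies still within 15 mm of where it was, rolled less than 0.25 rad; the bystanders are within 30 mm of where they were (all of step 2 and distance of extinguisher from where it was at the start of the episode below 0.015 m and angle between extinguisher's own z axis and vertical below 0.25 rad and linear speed of extinguisher below 0.02 m/s and distance of each of spare_shell, grease_jar, funnel, wrench from where it was at the start of the episode below 0.03 m); the robot touches nothing.
It fails at once if the band is slammed (swung faster than 4 rad/s) (velocity of joint yoke below -4 rad/s).
It fails at once if the extinguisher is shifted more than 20 mm, lifted or rolled (distance of extinguisher from where it was at the start of the episode above 0.02 m or angle between extinguisher's own z axis and vertical above 0.3 rad).
It fails at once if a bystander is moved more than 30 mm, lifted or tipped (distance of any of spare_shell, grease_jar, funnel, wrench from where it was at the start of the episode above 0.03 m or angle between any of spare_shell, grease_jar, funnel, wrench's own z axis and vertical above 0.35 rad).
It fails at once if the half-band, its lug or the bolt's knob is taken between the fingers (distance between the grasp point and bolt_knob below 0.012 m or (x of the grasp point in the frame of yoke_lug between -0.024 and 0.024 m and y of the grasp point in the frame of yoke_lug between -0.016 and 0.018 m and z of the grasp point in the frame of yoke_lug between -0.006 and 0.006 m) or (distance between the grasp point and yoke_arc between 0.054 and 0.065 m and x of the grasp point in the frame of yoke_arc between -0.024 and 0.024 m and z of the grasp point in the frame of yoke_arc above 0 m)).
It also fails if it takes over 64 s, if anything falls off the work surface, if the arm or the gripper's body presses on something with over 40 N, if the wrist force passes 120 N, or if a joint passes its speed limit or range.

ROBOT

A 6-joint arm with a two-finger parallel gripper is mounted at the origin on the work surface. World frame = base frame: x ahead of the robot, y to its left, z up, the work surface at z = 0. Lengths are in m, angles in rad, forces in N, time in s.
With the tool pointing down it reaches from about 0.225 to 0.875 m from the base axis. Payload 3.4 kg.
Tool frame: the origin (TCP) lies between the finger pads; the fingertips stand 19 mm ahead of it and the grasp point (between the pads) is the TCP (manip.tip_reach is the distance from the TCP to the fingertips, in m); z points along the fingers, x is the direction in which the jaws open and shut, and the axes are right-handed (so a half turn about z gives the same grasp; the last joint's range is limited). The gripper opens to 85 mm and grips with 20 to 120 N. Pads are 22 mm wide; open, the fingers measure 114 mm over their backs; the gripper's body (76 mm by 85 mm) begins 54 mm behind the grasp point. The pads swing forward as they close: fully open they stand 13 mm farther back than shut.
Start: joints at [1.131, 0.276, 1.505, -0, 1.361, -0.121], TCP at [0.18, 0.546, 0.25] pointing down, gripper open.
Joint ranges: [-2.89, 2.89], [-0.75, 2.08], [0.22, 2.7], [-1.18, 4.32], [0.11, 2.71], [-2.7, 2.7]. Speed limits (rad/s): [2.57, 2.57, 3.14, 3.14, 3.14, 3.14].

INTERFACE

Orientations are given as a unit quaternion [w, x, y, z].
In Python, from rig import manip gives the robot as it stands.
- The arm moves only by the tool send_rows, never from a script. Its arguments are lists of equal length, an entry for each row: "delta_pos": the shift along the tool's x, y, z normalised to -1 to 1, where 1 is 40 cm, a list of three; "angular": the turn, a rotation vector about the tool's x, y, z normalised to -1 to 1, where 1 is 0.08 rad, a list of three. A call has 1 to 5 rows; each row shifts and turns the commanded pose from where the row before left it, along the tool's axes as they then stand; what a row does not reach is not made up. A row lasts 1/12 s, in which the tool goes at most 41.7 mm and 7.16 degrees, less where a joint would pass 70% of its speed; a pose out of reach is approached as far as the arm can. A call with a number of a shift or a turn outside -1 to 1 is refused whole. A call with a gripper value outside its range is refused whole. "hand" is the finger opening in mm, from 0 to 85.4, set as the call begins (left out, the last holds). The fingers move at their own pace and stop on an object; "squeeze" is the grip in N (left out, the last holds). Time passes only in rows, so rows that do not move let the fingers close. It gives the time, the measured TCP pose, the force and the opening at its end, in the units of the state.
- manip.get_state(): the state, without advancing time (a new reading comes with each control period).
- manip.get_image(name): name is "scene" or "top" or "wrist"; returns the picture (400x640x3 uint8, blue, green, red); there is no depth.
- manip.calibration(name): a dict with "fx", "fy", "cx", "cy" (pixels), "camera_from_world" (4x4, takes a point from world to camera coordinates). Camera axes: x right, y up, looking along -z (the intrinsics and any distortion apply to the point x, -y, -z); pixel columns grow to the right and rows downward; lengths in m; the calibration is good to about 2 mm. A picture is of the moment at which its call begins: read the wrist's pose just before it. calibration takes no time and is no camera call; for the wrist camera it gives the pose at the moment of the call.
- manip.sign_off(): hands the job in, once; it reports no verdict.
The state is a dict: "clock": time; "qpos": joint angles; "qd": joint speeds; "effort": joint torques, N m; "position": TCP position; "ee_rot": TCP orientation; "contact_force": force on the tool from outside, world axes, zero at the start; "moment": the same for the moment, N m; "width": finger opening in m.
Only numpy, scipy, OpenCV 4.12 (cv2) and the standard library are available. Lean on these libraries where they do the work, as an engineer would, in place of code of your own. Each camera call takes 0.05 s, during which the arm holds its last target.

## Working session

There is one attempt and no reset: what is moved stays moved. The work goes in short steps, Python scripts to look and compute and a tool call to move; the robot and the scene stay as the last step left them, time stands still between calls to the robot, and variables do not carry over. Pictures are saved under pics/ and viewed, and the job is handed in when it is done.

Besides the shell and the picture viewer there is one more tool, called after "Request:" in YAML: its name, and indented under it one key for each argument. send_rows: Moves the arm, as the interface text tells. Scaled input: -1 to 1 covers 40 cm each way for a shift and 0.08 rad each way for a turn. Its arguments: {"type":"object","properties":{"delta_pos":{"type":"array","items":{"type":"array","items":{"type":"number"}}},"angular":{"type":"array","items":{"type":"array","items":{"type":"number"}}},"hand":{"type":"number"},"squeeze":{"type":"number"}},"required":["delta_pos","angular"]}

```bash
mkdir -p pics; ls; python3 - <<'E'
from rig import manip
import cv2
s=manip.get_state();print(s)
for n in("scene","top"):
    cv2.imwrite(f"pics/{n}0.png",manip.get_image(n)); c=manip.calibration(n);print(n,c)
E
```

```text
pics
{'clock': 0.0, 'qpos': array([ 1.13100765e+00,  2.76581632e-01,  1.50616055e+00,  2.77610514e-06,
        1.36070676e+00, -1.21021892e-01]), 'qd': array([ 1.70250925e-04,  6.73913434e-04, -3.72740372e-04,  9.92744897e-04,
        4.51804283e-04,  6.08377266e-05]), 'effort': array([ 1.00859212e-03, -4.16786993e+01, -2.45809257e+01, -3.26229463e-05,
        1.10479604e-02, -3.55095366e-06]), 'position': array([0.17999945, 0.54556169, 0.24943638]), 'ee_rot': array([ 4.47848941e-04,  8.10368783e-01,  5.85919426e-01, -8.12947053e-04]), 'contact_force': array([-0.58381155, -0.84620638, -0.17516935]), 'moment': array([-0.04377668, -0.02202684,  0.02480799]), 'width': 0.08536464042004555}
scene {'fx': 416.9663177444577, 'fy': 416.9663177444577, 'cx': 312.22403573048825, 'cy': 196.53315391950696, 'camera_from_world': array([[ 0.81745773,  0.57575538,  0.01638903, -0.46336491],
       [-0.3764803 ,  0.51255981,  0.77171564,  0.11635854],
       [ 0.43591907, -0.63701506,  0.63575654, -1.3708662 ],
       [ 0.        ,  0.        ,  0.        ,  1.        ]])}
top {'fx': 444.31885311613263, 'fy': 444.31885311613263, 'cx': 315.45689090310856, 'cy': 205.26099294402783, 'camera_from_world': array([[ 0.01639712, -0.99986498, -0.00107979,  0.01184066],
       [ 0.98737397,  0.01602209,  0.1575942 , -0.56365749],
       [-0.15755562, -0.00365025,  0.98750337, -0.95364302],
       [ 0.        ,  0.        ,  0.        ,  1.        ]])}
```

View pics/scene0.png

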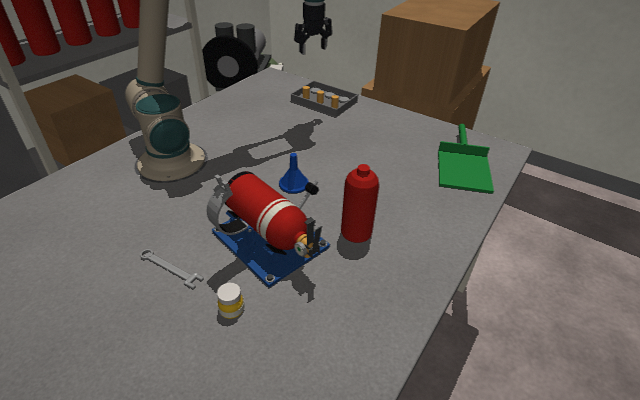

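View pics/top0.png

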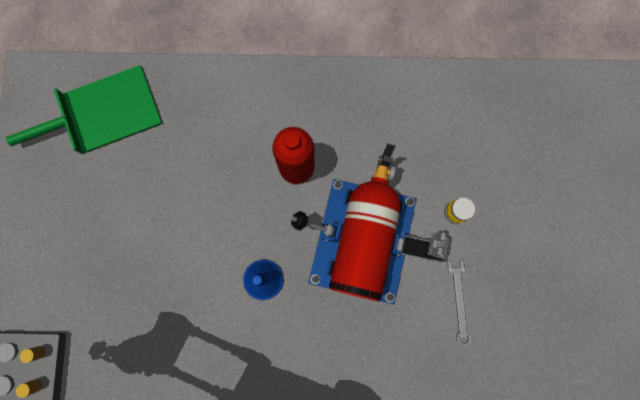

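The top view shows the clamp around (365,242), the band open at right (425,245), and the bolt knob at left (299,220). The funnel is at (263,280), the spare shell at (294,150), the jar at (461,210), and the wrench at (459,303). I'll zoom in next.

```bash
python3 - <<'E'
import cv2
a=cv2.imread("pics/top0.png")[170:315,270:470];cv2.imwrite("pics/top0c.png",cv2.resize(a,None,fx=4,fy=4,interpolation=cv2.INTER_CUBIC))
a=cv2.imread("pics/scene0.png")[150:300,190:350];cv2.imwrite("pics/scene0c.png",cv2.resize(a,None,fx=4,fy=4,interpolation=cv2.INTER_CUBIC))
E
```

```text
(no output)
```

View pics/top0c.png

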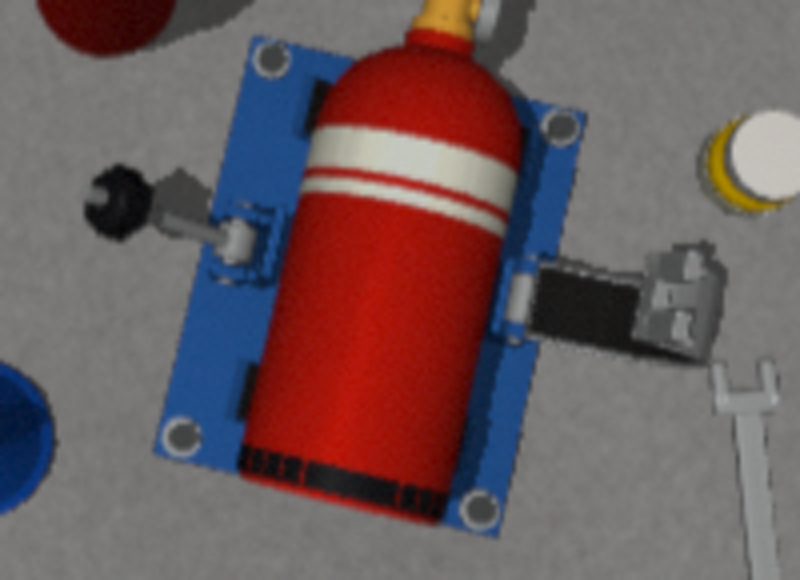

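View pics/scene0c.png

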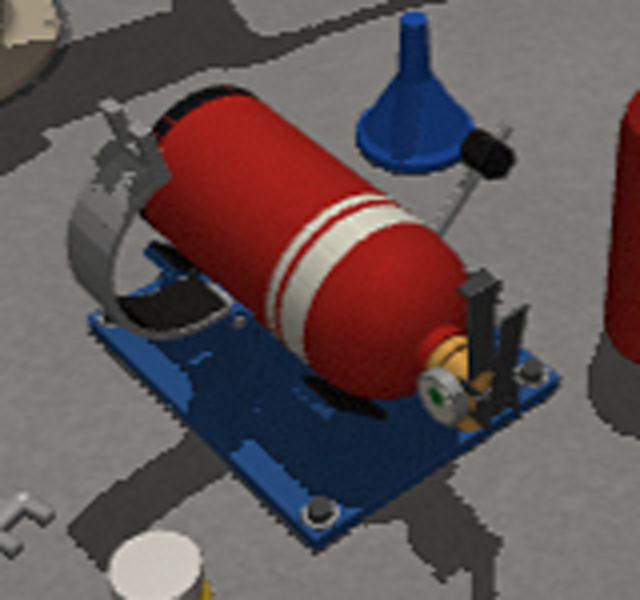

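```bash
cat > h.py <<'E'
import numpy as np
from scipy.optimize import least_squares
from scipy.spatial.transform import Rotation as R
CAL={'top':dict(f=444.31885311613263,cx=315.45689090310856,cy=205.26099294402783,T=np.array([[0.01639712,-0.99986498,-0.00107979,0.01184066],[0.98737397,0.01602209,0.1575942,-0.56365749],[-0.15755562,-0.00365025,0.98750337,-0.95364302]])),
'scene':dict(f=416.9663177444577,cx=312.22403573048825,cy=196.53315391950696,T=np.array([[0.81745773,0.57575538,0.01638903,-0.46336491],[-0.3764803,0.51255981,0.77171564,0.11635854],[0.43591907,-0.63701506,0.63575654,-1.3708662]]))}
def proj(n,P):
    c=CAL[n];P=np.atleast_2d(P);q=P@c['T'][:,:3].T+c['T'][:,3]
    return np.c_[c['cx']+c['f']*q[:,0]/-q[:,2], c['cy']-c['f']*q[:,1]/-q[:,2]]
def w(p,P):
    c,s=np.cos(p[2]),np.sin(p[2]);P=np.atleast_2d(P)
    return np.c_[p[0]+c*P[:,0]-s*P[:,1],p[1]+s*P[:,0]+c*P[:,1],P[:,2]]
def ray(n,uv,z):
    c=CAL[n];d=np.array([(uv[0]-c['cx'])/c['f'],-(uv[1]-c['cy'])/c['f'],-1])
    Rm=c['T'][:,:3];o=-Rm.T@c['T'][:,3];d=Rm.T@d;return o+d*(z-o[2])/d[2]
# clamp frame points; yoke th, lug-frame coords along (y out, z normal)
def yk(th,u,n,x=0): # u along from hinge, n normal
    return np.array([x,-.072+u*np.cos(th)-n*np.sin(th),.095+u*np.sin(th)+n*np.cos(th)])
def bolt(a,l,x=0): return np.array([x,.082+l*np.sin(a),.035+l*np.cos(a)])
E
python3 - <<'E'
from h import *
corn=np.array([[.125,.1,.012],[.125,-.1,.012],[-.125,-.1,.012],[-.125,.1,.012]])
uv=np.array([[253,37],[588,113],[498,537],[155,455]])/4+[270,170]-.4
sv=np.array([[560,380],[315,552],[88,322]])/4+[190,150]-.4   # (+,+),(+,-),(-,-)
def f(p): return np.r_[(proj('top',w(p,corn))-uv).ravel(),(proj('scene',w(p,corn[:3]))-sv).ravel()]
r=least_squares(f,[.5,0,-.2]);print(r.x,r.fun.round(1))
p=r.x
kn=np.array([118,203])/4+[270,170]; ks=np.array([488,152])/4+[190,150]
g=lambda a:np.r_[(proj('top',w(p,bolt(a[0],.088)))-kn)[0],(proj('scene',w(p,bolt(a[0],.088)))-ks)[0]]
r=least_squares(g,[.9]);print('bolt',r.x,r.fun)
for th in(1.5,1.7,1.8,1.9,2.0,2.1):
  print(th)
  for n,o in(('top',[270,170]),('scene',[190,150])):
    pts=np.array([yk(th,167e-3,0,.02),yk(th,167e-3,0,-.02),yk(th,.134,0,.02),yk(th,.134,0,-.02),yk(th,.072,.062,-.02),yk(th,.072,.062,.02)])
    print(n,((proj(n,w(p,pts))-o)*4).round().tolist())
for n,uv,z in(('shell',(294,140),.216),('jar',(462,209),.062),('fun',(263,280),0.0)): print(n,ray('top',uv,z), w(p,[0,0,0]))
E
```

```text
[ 0.49125641 -0.0896655  -0.2168959 ] [ 0.2 -1.2  0.1 -0.8  0.7  0.  -0.3 -0.4  0.1 -0.3 -0.3 -2.  -1.3 -0.7]
bolt [0.83816307] [-0.04377178 -0.60008714 -0.9127569   1.17349854]
1.5
top [[578.0, 218.0], [560.0, 307.0], [567.0, 227.0], [550.0, 313.0], [661.0, 353.0], [676.0, 272.0]]
scene [[226.0, 88.0], [184.0, 55.0], [228.0, 138.0], [186.0, 105.0], [98.0, 234.0], [137.0, 270.0]]
1.7
top [[653.0, 236.0], [635.0, 325.0], [625.0, 241.0], [608.0, 327.0], [682.0, 360.0], [697.0, 281.0]]
scene [[174.0, 114.0], [132.0, 80.0], [187.0, 160.0], [146.0, 125.0], [79.0, 262.0], [118.0, 299.0]]
1.8
top [[688.0, 245.0], [671.0, 335.0], [652.0, 248.0], [635.0, 334.0], [690.0, 364.0], [705.0, 284.0]]
scene [[148.0, 131.0], [106.0, 97.0], [167.0, 173.0], [126.0, 139.0], [72.0, 277.0], [111.0, 314.0]]
1.9
top [[721.0, 254.0], [704.0, 344.0], [678.0, 255.0], [661.0, 341.0], [696.0, 367.0], [711.0, 288.0]]
scene [[123.0, 151.0], [82.0, 115.0], [148.0, 189.0], [107.0, 153.0], [66.0, 291.0], [104.0, 329.0]]
2.0
top [[752.0, 264.0], [735.0, 352.0], [701.0, 263.0], [685.0, 348.0], [699.0, 369.0], [714.0, 291.0]]
scene [[99.0, 172.0], [58.0, 137.0], [129.0, 206.0], [88.0, 170.0], [61.0, 306.0], [99.0, 343.0]]
2.1
top [[779.0, 273.0], [763.0, 361.0], [723.0, 270.0], [707.0, 355.0], [701.0, 371.0], [716.0, 294.0]]
scene [[76.0, 196.0], [35.0, 159.0], [111.0, 224.0], [71.0, 188.0], [58.0, 320.0], [96.0, 358.0]]
shell [0.66102138 0.06324778 0.216     ] [[ 0.49125641 -0.0896655   0.        ]]
jar [ 0.55752597 -0.30206596  0.062     ] [[ 0.49125641 -0.0896655   0.        ]]
fun [0.39545582 0.13834766 0.        ] [[ 0.49125641 -0.0896655   0.        ]]
```

The pose fits well: clamp at (0.491, -0.090), yaw -0.217, yoke about 1.8, bolt about 0.84. I'll shut the fingers, rise, and turn so that tool x lies along clamp x.

Request:
send_rows:
  delta_pos:
    - [0,0,-0.045]
    - [0,0,-0.045]
    - [0,0,-0.045]
    - [0,0,-0.045]
    - [0,0,-0.045]
  angular:
    - [0,0,1]
    - [0,0,1]
    - [0,0,1]
    - [0,0,1]
    - [0,0,1]
  hand: 0
  squeeze: 20

```text
clock: 0.52
position: [0.1801, 0.5458, 0.3406]
ee_rot: [0.0, 0.911, 0.411, -0.0]
contact_force: [0.2, -0.0, 0.5]
width: 0.0254
```

Request:
send_rows:
  delta_pos:
    - [0,0,0]
    - [0,0,0]
    - [0,0,0]
    - [0,0,0]
    - [0,0,0]
  angular:
    - [0,0,1]
    - [0,0,1]
    - [0,0,1]
    - [0,0,1]
    - [0,0,1]

```text
clock: 0.93
position: [0.1801, 0.5458, 0.3398]
ee_rot: [0.0, 0.975, 0.222, -0.0]
contact_force: [-0.2, -0.2, -0.2]
width: -0.0004
```

Request:
send_rows:
  delta_pos:
    - [0,0,0]
    - [0,0,0]
    - [0,0,0]
    - [0,0,0]
    - [0,0,0]
  angular:
    - [0,0,1]
    - [0,0,1]
    - [0,0,1]
    - [0,0,1]
    - [0,0,1]

```text
clock: 1.35
position: [0.1801, 0.5458, 0.3398]
ee_rot: [0.0, 1.0, 0.024, -0.0]
contact_force: [0.2, 0.2, -0.8]
width: -0.0001
```

Request:
send_rows:
  delta_pos:
    - [0,0,0]
    - [0,0,0]
    - [0,0,0]
    - [0,0,0]
  angular:
    - [0,0,1]
    - [0,0,1]
    - [0,0,1]
    - [0,0,0.36]

```text
clock: 1.68
position: [0.1801, 0.5458, 0.3397]
ee_rot: [0.001, 0.994, -0.11, -0.0]
contact_force: [-0.3, 0.8, -0.4]
width: -0.0003
```

```bash
cat > now.py <<'E'
import sys
from h import *
from rig import manip
p=[0.49125641,-0.0896655,-0.2168959]
s=manip.get_state();P=s['position'];Rm=R.from_quat(np.roll(s['ee_rot'],-1)).as_matrix()
d=P-[p[0],p[1],0];c,sn=np.cos(p[2]),np.sin(p[2])
C=np.array([c*d[0]+sn*d[1],-sn*d[0]+c*d[1],d[2]])
print('t',s['clock'],'clamp tcp',C.round(4),'F',s['contact_force'].round(1),'ang',(Rm.T@[c,sn,0]).round(3))
cur=P
for a in sys.argv[1:]:
    x,y,z,n=map(float,a.split(','));t=w(p,[x,y,z])[0]
    print(a,'per row',(Rm.T@(t-cur)/.4/n).round(4));cur=t
E
python3 now.py 0,-.19,.34,20 0,-.19,.262,5
```

```text
t 1.6833 clamp tcp [-0.4406  0.5536  0.3397] F [-0.3  0.8 -0.4] ang [ 1.    -0.003 -0.   ]
0,-.19,.34,20 per row [0.0554 0.0928 0.0001]
0,-.19,.262,5 per row [ 0.    -0.     0.039]
```

Request:
send_rows:
  delta_pos:
    - [0.0443,0.0742,0]
    - [0.0443,0.0742,0]
    - [0.0443,0.0742,0]
    - [0.0443,0.0742,0]
    - [0.0443,0.0742,0]
  angular:
    - [0,0,0]
    - [0,0,0]
    - [0,0,0]
    - [0,0,0]
    - [0,0,0]

```text
clock: 2.1
position: [0.2348, 0.3804, 0.3398]
ee_rot: [0.0, 0.994, -0.108, -0.0]
contact_force: [0.3, -0.3, 0.4]
width: 0.0003
```

Request:
send_rows:
  delta_pos:
    - [0.0443,0.0742,0]
    - [0.0443,0.0742,0]
    - [0.0443,0.0742,0]
    - [0.0443,0.0742,0]
    - [0.0443,0.0742,0]
  angular:
    - [0,0,0]
    - [0,0,0]
    - [0,0,0]
    - [0,0,0]
    - [0,0,0]

```text
clock: 2.52
position: [0.2892, 0.2164, 0.3401]
ee_rot: [0.0, 0.994, -0.108, -0.0]
contact_force: [0.8, 0.2, 0.1]
width: -0.0003
```

Request:
send_rows:
  delta_pos:
    - [0.0443,0.0742,0]
    - [0.0443,0.0742,0]
    - [0.0443,0.0742,0]
    - [0.0443,0.0742,0]
    - [0.0443,0.0742,0]
  angular:
    - [0,0,0]
    - [0,0,0]
    - [0,0,0]
    - [0,0,0]
    - [0,0,0]

```text
clock: 2.93
position: [0.3438, 0.0525, 0.3402]
ee_rot: [-0.0, 0.994, -0.108, 0.0]
contact_force: [0.5, -0.5, 1.2]
width: 0.0004
```

Request:
send_rows:
  delta_pos:
    - [0.0443,0.0742,0]
    - [0.0443,0.0742,0]
    - [0.0443,0.0742,0]
    - [0.0443,0.0742,0]
    - [0.0443,0.0742,0]
  angular:
    - [0,0,0]
    - [0,0,0]
    - [0,0,0]
    - [0,0,0]
    - [0,0,0]

```text
clock: 3.35
position: [0.3985, -0.1116, 0.34]
ee_rot: [-0.0, 0.994, -0.109, -0.0]
contact_force: [1.3, 1.1, -1.2]
width: -0.0003
```

Request:
send_rows:
  delta_pos:
    - [0.0443,0.0742,0]
    - [0.0443,0.0742,0]
    - [0.0443,0.0742,0]
    - [0.0443,0.0742,0]
    - [0.0443,0.0742,0]
  angular:
    - [0,0,0]
    - [0,0,0]
    - [0,0,0]
    - [0,0,0]
    - [0,0,0]

```text
clock: 3.77
position: [0.4533, -0.2755, 0.3398]
ee_rot: [-0.0, 0.994, -0.108, -0.0]
contact_force: [0.9, 0.7, 0.6]
width: 0.0001
```

```bash
python3 now.py 0,-.19,.34,5 0,-.19,.255,5; python3 - <<'E'
from rig import manip
import cv2
cv2.imwrite("pics/w1.png",manip.get_image("wrist"));cv2.imwrite("pics/s1.png",manip.get_image("scene"))
c=manip.calibration("wrist");print(c)
E
```

```text
t 3.7667 clamp tcp [ 0.0029 -0.1897  0.3398] F [0.9 0.7 0.6] ang [ 1.    -0.    -0.001]
0,-.19,.34,5 per row [-0.0014  0.0002 -0.0001]
0,-.19,.255,5 per row [0.     0.     0.0425]
{'fx': 320.2334028960716, 'fy': 320.2334028960716, 'cx': 318.23543207157337, 'cy': 200.18950210322532, 'camera_from_world': array([[ 9.75736853e-01, -2.18946518e-01, -1.29576202e-04,
        -5.04912779e-01],
       [ 2.06870695e-01,  9.22114360e-01, -3.26970371e-01,
         2.34601998e-01],
       [ 7.17085082e-02,  3.19010235e-01,  9.45034581e-01,
        -4.08297938e-01],
       [ 0.00000000e+00,  0.00000000e+00,  0.00000000e+00,
         1.00000000e+00]])}
```

View pics/w1.png

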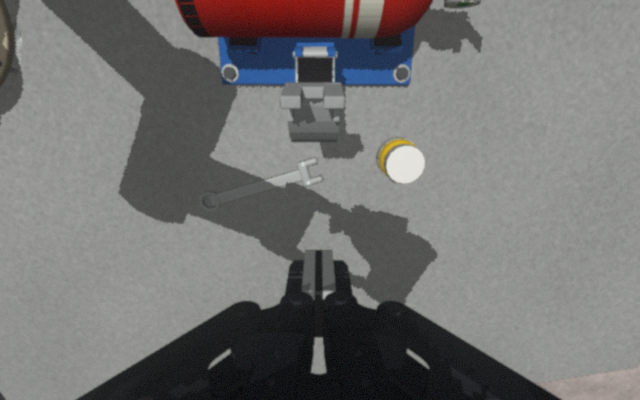

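View pics/s1.png

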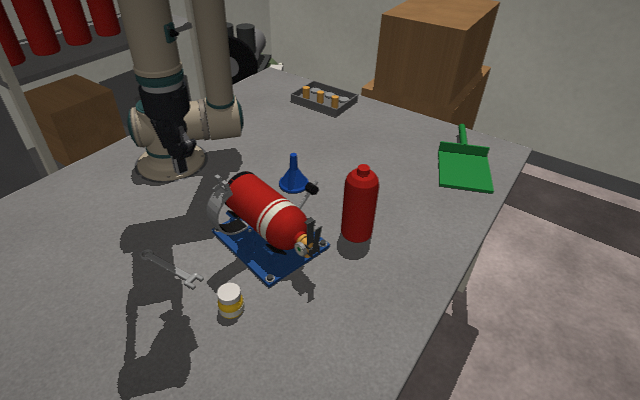

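The wrist view shows the lug's prongs at about (291,96) and (333,96), with the shut fingertips at (318,270). They line up in x. I'll check the yoke angle with this view.

```bash
python3 - <<'E'
import cv2
a=cv2.imread("pics/w1.png")[20:170,240:400];cv2.imwrite("pics/w1c.png",cv2.resize(a,None,fx=4,fy=4,interpolation=cv2.INTER_CUBIC))
from h import *
CAL['w']=dict(f=320.2334,cx=318.235,cy=200.19,T=np.array([[9.75736853e-01,-2.18946518e-01,-1.29576202e-04,-5.04912779e-01],[2.06870695e-01,9.22114360e-01,-3.26970371e-01,2.34601998e-01],[7.17085082e-02,3.19010235e-01,9.45034581e-01,-4.08297938e-01]]))
p=[0.49125641,-0.0896655,-0.2168959]
for th in(1.7,1.75,1.8,1.85,1.9):
    pts=np.array([yk(th,.167,-.004,-.02),yk(th,.167,.004,-.02),yk(th,.167,.004,.02),yk(th,.134,.004,.02),yk(th,.072,.062,.02)])
    print(th,((proj('w',w(p,pts))-[240,20])*4).round().tolist())
print(((proj('w',w(p,[[-.125,-.1,.012],[.125,-.1,.012]]))-[240,20])*4).round().tolist())
E
```

```text
1.7 [[135.0, 140.0], [138.0, 200.0], [411.0, 199.0], [398.0, 183.0], [375.0, 434.0]]
1.75 [[138.0, 203.0], [142.0, 260.0], [409.0, 259.0], [397.0, 225.0], [375.0, 445.0]]
1.8 [[142.0, 262.0], [146.0, 317.0], [407.0, 315.0], [395.0, 265.0], [374.0, 456.0]]
1.85 [[146.0, 319.0], [150.0, 370.0], [405.0, 369.0], [394.0, 304.0], [373.0, 465.0]]
1.9 [[151.0, 372.0], [155.0, 419.0], [403.0, 418.0], [393.0, 340.0], [372.0, 473.0]]
[[-82.0, 253.0], [675.0, 250.0]]
```

View pics/w1c.png

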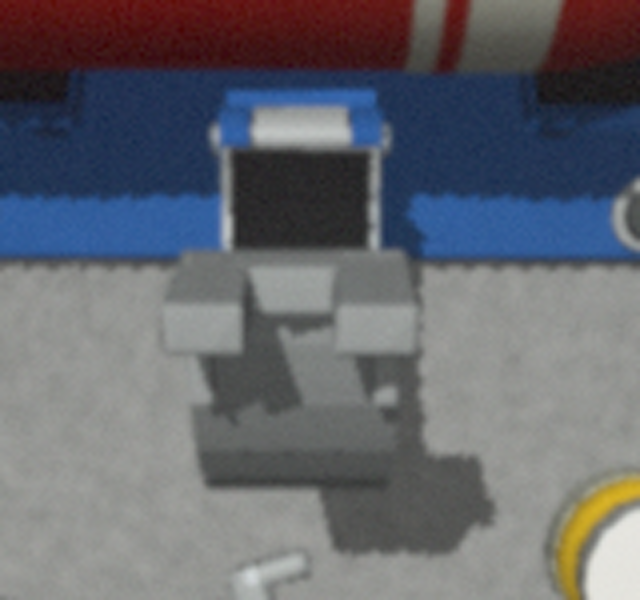

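```bash
python3 now.py .002,-.19,.34,1 .002,-.19,.249,5 .002,-.14,.249,5 .002,-.087,.254,5 .002,-.033,.253,5 .002,.0084,.2356,5 .002,.0435,.205,5 .002,.0687,.165,5 .002,.079,.118,5
```

```text
t 3.8667 clamp tcp [ 0.0047 -0.1925  0.3385] F [-0.3  0.4 -1. ] ang [ 1.    -0.004 -0.001]
.002,-.19,.34,1 per row [-0.0068 -0.0063 -0.0038]
.002,-.19,.249,5 per row [ 0.     -0.0001  0.0455]
.002,-.14,.249,5 per row [-0.0001 -0.025  -0.    ]
.002,-.087,.254,5 per row [-0.0001 -0.0265 -0.0025]
.002,-.033,.253,5 per row [-0.0001 -0.027   0.0005]
.002,.0084,.2356,5 per row [-0.0001 -0.0207  0.0087]
.002,.0435,.205,5 per row [-0.0001 -0.0176  0.0153]
.002,.0687,.165,5 per row [-0.     -0.0126  0.02  ]
.002,.079,.118,5 per row [-0.     -0.0052  0.0235]
```

Request:
send_rows:
  delta_pos:
    - [0,0,0.045]
    - [0,0,0.045]
    - [0,0,0.045]
    - [0,0,0.045]
    - [0,0,0.045]
  angular:
    - [0,0,0]
    - [0,0,0]
    - [0,0,0]
    - [0,0,0]
    - [0,0,0]

```text
clock: 4.28
position: [0.4527, -0.2729, 0.2492]
ee_rot: [-0.0, 0.994, -0.108, -0.0]
contact_force: [0.4, 0.3, -0.1]
width: -0.0002
```

Request:
send_rows:
  delta_pos:
    - [0,-0.025,0]
    - [0,-0.025,0]
    - [0,-0.025,0]
    - [0,-0.025,0]
    - [0,0,0]
  angular:
    - [0,0,0]
    - [0,0,0]
    - [0,0,0]
    - [0,0,0]
    - [0,0,0]

```text
clock: 4.7
position: [0.4627, -0.2325, 0.2517]
ee_rot: [-0.0, 0.994, -0.107, 0.001]
contact_force: [-0.9, -0.7, -0.1]
width: -0.0001
```

```bash
python3 now.py .002,-.14,.249,1; python3 - <<'E'
from rig import manip
import cv2
cv2.imwrite("pics/w2.png",manip.get_image("wrist"))
E
```

```text
t 4.7 clamp tcp [ 0.0028 -0.1456  0.2517] F [-0.9 -0.7 -0.1] ang [1.    0.002 0.002]
.002,-.14,.249,1 per row [-0.002  -0.0141  0.0067]
```

View pics/w2.png

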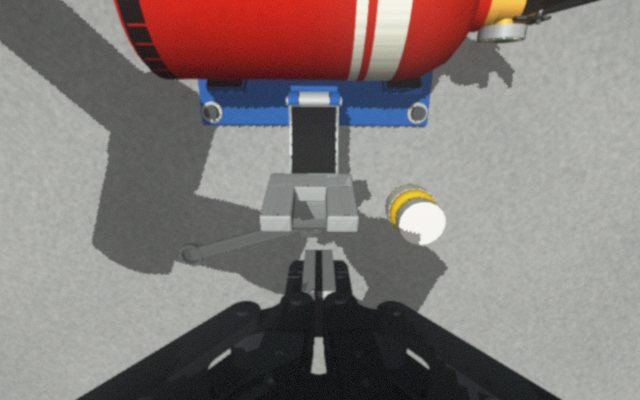

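Relative to the lug at (262–358, 215), the closed tips are only about as wide as the 14 mm slot. I'll turn the tool 90° so the 22 mm pad width bridges the slot.

Request:
send_rows:
  delta_pos:
    - [0,0,0]
    - [0,0,0]
    - [0,0,0]
    - [0,0,0]
    - [0,0,0]
  angular:
    - [0,0,1]
    - [0,0,1]
    - [0,0,1]
    - [0,0,1]
    - [0,0,1]

```text
clock: 5.17
position: [0.4621, -0.2351, 0.2509]
ee_rot: [0.0, 0.952, -0.305, 0.001]
contact_force: [0.5, -0.6, 0.1]
width: 0.0001
```

Request:
send_rows:
  delta_pos:
    - [0,0,0]
    - [0,0,0]
    - [0,0,0]
    - [0,0,0]
    - [0,0,0]
  angular:
    - [0,0,1]
    - [0,0,1]
    - [0,0,1]
    - [0,0,1]
    - [0,0,1]

```text
clock: 5.58
position: [0.4621, -0.2352, 0.251]
ee_rot: [0.0, 0.873, -0.489, 0.001]
contact_force: [-0.6, 0.2, -0.4]
width: -0.0003
```

Request:
send_rows:
  delta_pos:
    - [0,0,0]
    - [0,0,0]
    - [0,0,0]
    - [0,0,0]
    - [0,0,0]
  angular:
    - [0,0,1]
    - [0,0,1]
    - [0,0,1]
    - [0,0,1]
    - [0,0,1]

```text
clock: 6.0
position: [0.4621, -0.2352, 0.251]
ee_rot: [0.0, 0.758, -0.652, 0.001]
contact_force: [-0.1, 0.6, 0.6]
width: -0.0001
```

Request:
send_rows:
  delta_pos:
    - [0,0,0]
    - [0,0,0]
    - [0,0,0]
    - [0,0,0]
    - [0,0,0]
  angular:
    - [0,0,1]
    - [0,0,1]
    - [0,0,1]
    - [0,0,1]
    - [0,0,0.6]

```text
clock: 6.42
position: [0.4621, -0.2352, 0.2509]
ee_rot: [0.0, -0.626, 0.78, -0.001]
contact_force: [-0.0, -0.5, -0.2]
width: -0.0003
```

```bash
python3 now.py .002,-.14,.249,1 .002,-.080,.254,10 .002,-.031,.253,5  .002,.0124,.2356,5 .002,.0475,.205,5 .002,.0727,.165,5 .002,.079,.118,5 
```

```text
t 6.4167 clamp tcp [ 0.0029 -0.1484  0.2509] F [-0.  -0.5 -0.2] ang [-0.    -1.     0.001]
.002,-.14,.249,1 per row [-0.021   0.0022  0.0049]
.002,-.080,.254,10 per row [-0.015   0.     -0.0013]
.002,-.031,.253,5 per row [-0.0245  0.      0.0005]
.002,.0124,.2356,5 per row [-0.0217  0.      0.0087]
.002,.0475,.205,5 per row [-0.0176  0.      0.0153]
.002,.0727,.165,5 per row [-0.0126  0.      0.02  ]
.002,.079,.118,5 per row [-0.0032  0.      0.0235]
```

Request:
send_rows:
  delta_pos:
    - [-0.02,0.002,0.004]
    - [-0.015,0,-0.001]
    - [-0.015,0,-0.001]
    - [-0.015,0,-0.001]
    - [-0.015,0,-0.001]
  angular:
    - [0,0,0]
    - [0,0,0]
    - [0,0,0]
    - [0,0,0]
    - [0,0,0]

```text
clock: 6.83
position: [0.4681, -0.2039, 0.2511]
ee_rot: [-0.001, -0.628, 0.778, -0.001]
contact_force: [-2.1, -4.9, 3.1]
width: 0.0
```

Request:
send_rows:
  delta_pos:
    - [-0.015,0,-0.001]
    - [-0.015,0,-0.001]
    - [-0.015,0,-0.001]
    - [-0.015,0,-0.001]
    - [-0.015,0,-0.001]
  angular:
    - [0,0,0]
    - [0,0,0]
    - [0,0,0]
    - [0,0,0]
    - [0,0,0]

```text
clock: 7.25
position: [0.4747, -0.1735, 0.2523]
ee_rot: [0.0, -0.628, 0.779, -0.0]
contact_force: [1.7, -3.0, 0.6]
width: -0.0
```

```bash
python3 now.py .002,-.080,.254,1; python3 - <<'E'
from rig import manip
import cv2
cv2.imwrite("pics/s3.png",cv2.resize(manip.get_image("scene")[100:300,130:350],None,fx=3,fy=3))
E
```

```text
t 7.25 clamp tcp [ 0.0019 -0.0854  0.2523] F [ 1.7 -3.   0.6] ang [ 0.003 -1.     0.001]
.002,-.080,.254,1 per row [-0.0135 -0.0003 -0.0041]
```

View pics/s3.png

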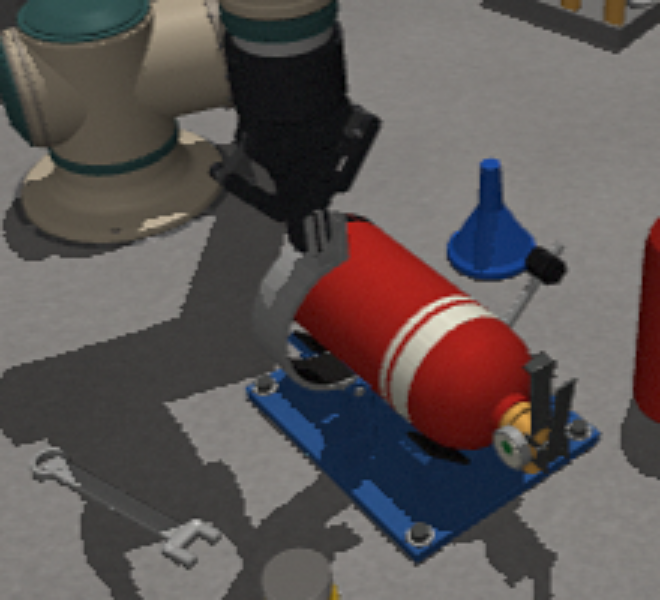

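The band is being pushed: the lug is at about (322,235), upright, with the fingers behind it. I'll carry on along the arc.

Request:
send_rows:
  delta_pos:
    - [-0.0135,0,-0.004]
    - [-0.0245,0,0.0005]
    - [-0.0245,0,0.0005]
    - [-0.0245,0,0.0005]
    - [-0.0245,0,0.0005]
  angular:
    - [0,0,0]
    - [0,0,0]
    - [0,0,0]
    - [0,0,0]
    - [0,0,0]

```text
clock: 7.72
position: [0.4834, -0.1293, 0.2527]
ee_rot: [-0.0, -0.628, 0.779, 0.001]
contact_force: [-0.7, -3.0, -0.6]
width: 0.0003
```

Request:
send_rows:
  delta_pos:
    - [-0.0245,0,0.0005]
    - [-0.0217,0,0.0087]
    - [-0.0217,0,0.0087]
    - [-0.0217,0,0.0087]
    - [-0.0217,0,0.0087]
  angular:
    - [0,0,0]
    - [0,0,0]
    - [0,0,0]
    - [0,0,0]
    - [0,0,0]

```text
clock: 8.13
position: [0.4933, -0.0859, 0.2386]
ee_rot: [0.0, -0.628, 0.779, 0.0]
contact_force: [-0.4, -2.4, 0.2]
width: -0.0003
```

```bash
python3 now.py .002,.0124,.2356,1 .002,.0475,.205,5 .002,.0727,.165,5 .002,.079,.118,5; python3 - <<'E'
from rig import manip
import cv2
cv2.imwrite("pics/s4.png",cv2.resize(manip.get_image("scene")[100:300,130:350],None,fx=3,fy=3))
E
```

```text
t 8.1333 clamp tcp [0.0012 0.0041 0.2386] F [-0.4 -2.4  0.2] ang [ 0.003 -1.    -0.   ]
.002,.0124,.2356,1 per row [-0.0208 -0.0021  0.0074]
.002,.0475,.205,5 per row [-0.0175 -0.0001  0.0153]
.002,.0727,.165,5 per row [-0.0126 -0.      0.02  ]
.002,.079,.118,5 per row [-0.0031 -0.      0.0235]
```

View pics/s4.png

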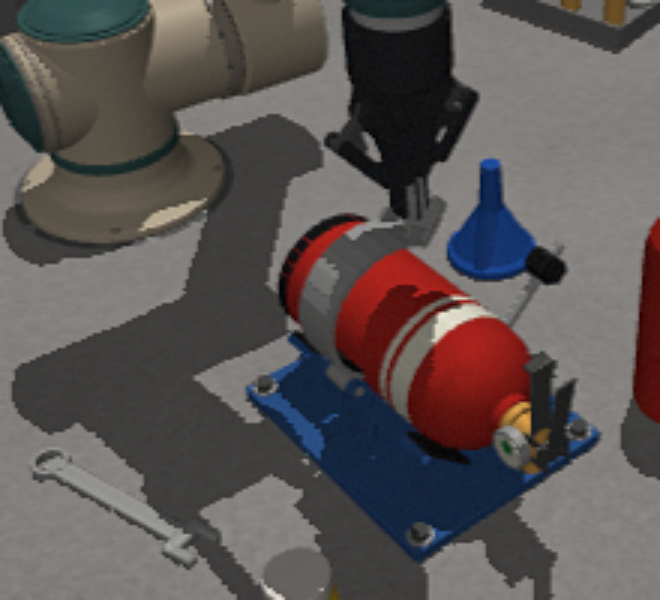

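The band is past upright, and the lug at about (425,218) is being pushed by the tips. Continuing.

Request:
send_rows:
  delta_pos:
    - [-0.0205,0,0.0075]
    - [-0.0175,0,0.0153]
    - [-0.0175,0,0.0153]
    - [-0.0175,0,0.0153]
    - [-0.0175,0,0.0153]
  angular:
    - [0,0,0]
    - [0,0,0]
    - [0,0,0]
    - [0,0,0]
    - [0,0,0]

```text
clock: 8.6
position: [0.501, -0.051, 0.2108]
ee_rot: [0.0, -0.628, 0.779, -0.0]
contact_force: [0.2, -2.2, 1.2]
width: -0.0003
```

Request:
send_rows:
  delta_pos:
    - [-0.0175,0,0.0153]
    - [-0.0126,0,0.02]
    - [-0.0126,0,0.02]
    - [-0.0126,0,0.02]
    - [-0.0126,0,0.02]
  angular:
    - [0,0,0]
    - [0,0,0]
    - [0,0,0]
    - [0,0,0]
    - [0,0,0]

```text
clock: 9.02
position: [0.5066, -0.0246, 0.1724]
ee_rot: [-0.0, -0.628, 0.779, 0.0]
contact_force: [-0.1, -0.8, 1.0]
width: -0.0002
```

```bash
python3 now.py .002,.0727,.165,1 .002,.079,.118,5; python3 - <<'E'
from rig import manip
import cv2
cv2.imwrite("pics/s5.png",cv2.resize(manip.get_image("scene")[100:300,130:350],None,fx=3,fy=3))
E
```

```text
t 9.0167 clamp tcp [0.0009 0.0669 0.1724] F [-0.1 -0.8  1. ] ang [ 0.003 -1.    -0.   ]
.002,.0727,.165,1 per row [-0.0146 -0.0027  0.0185]
.002,.079,.118,5 per row [-0.0032 -0.      0.0235]
```

View pics/s5.png

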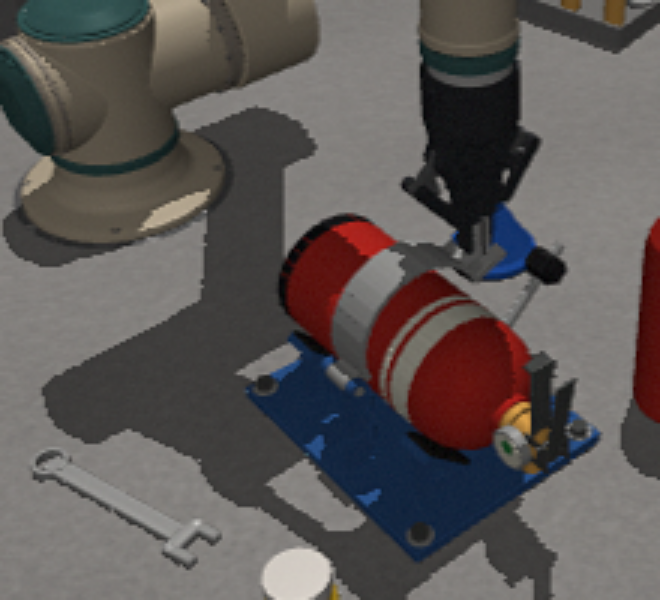

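Request:
send_rows:
  delta_pos:
    - [-0.012,-0.002,0.0185]
    - [-0.004,0,0.0235]
    - [-0.004,0,0.0235]
    - [-0.003,0,0.0235]
    - [-0.003,0,0.0235]
  angular:
    - [0,0,0]
    - [0,0,0]
    - [0,0,0]
    - [0,0,0]
    - [0,0,0]

```text
clock: 9.48
position: [0.5098, -0.0149, 0.1274]
ee_rot: [0.0, -0.627, 0.779, 0.0]
contact_force: [0.6, 0.5, 1.0]
width: 0.0003
```

Request:
send_rows:
  delta_pos:
    - [0,0,0.01]
    - [0,0,0.006]
    - [0,0,0.004]
    - [0,0,0.0]
    - [0,0,0.0]
  angular:
    - [0,0,0]
    - [0,0,0]
    - [0,0,0]
    - [0,0,0]
    - [0,0,0]

```text
clock: 9.9
position: [0.5098, -0.0153, 0.1205]
ee_rot: [0.0, -0.628, 0.779, -0.0]
contact_force: [0.2, -1.1, -0.2]
width: 0.0
```

```bash
python3 now.py .002,.077,.118,1; python3 - <<'E'
from rig import manip
import cv2
cv2.imwrite("pics/s6.png",cv2.resize(manip.get_image("scene")[100:300,130:350],None,fx=3,fy=3))
E
```

```text
t 9.9 clamp tcp [0.0021 0.0767 0.1205] F [ 0.2 -1.1 -0.2] ang [ 0.003 -1.     0.001]
.002,.077,.118,1 per row [-0.0008  0.0003  0.0063]
```

View pics/s6.png

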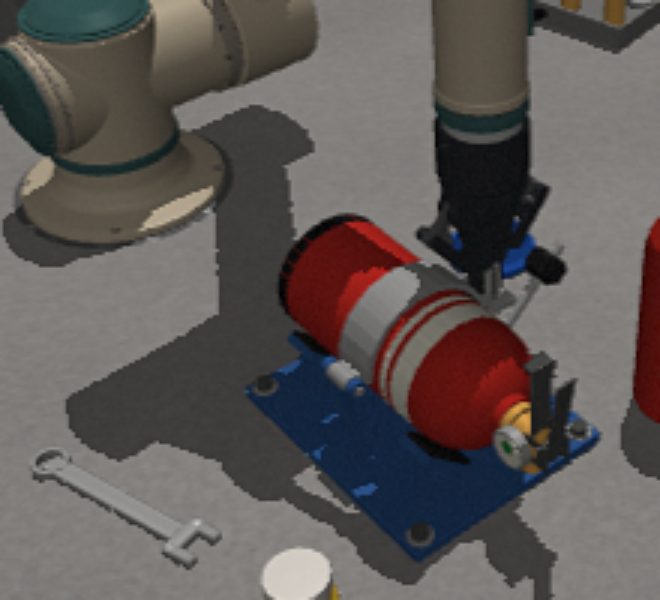

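The band is nearly shut, with the lug at about (495,298) under the tips. I'll creep down until the stop shows up as force.

Request:
send_rows:
  delta_pos:
    - [0,0,0.004]
    - [0,0,0.003]
    - [0,0,0.003]
    - [0,0,0.002]
    - [0,0,0]
  angular:
    - [0,0,0]
    - [0,0,0]
    - [0,0,0]
    - [0,0,0]
    - [0,0,0]

```text
clock: 10.37
position: [0.5102, -0.0153, 0.1197]
ee_rot: [0.001, -0.628, 0.778, -0.001]
contact_force: [-7.0, 0.3, 26.2]
width: 0.0002
```

26 N, so the band is on its stop. I'll rise and check.

Request:
send_rows:
  delta_pos:
    - [0,0,0]
    - [0,0,0]
    - [0,0,-0.02]
    - [0,0,-0.06]
    - [0,0,-0.08]
  angular:
    - [0,0,0]
    - [0,0,0]
    - [0,0,0]
    - [0,0,0]
    - [0,0,0]

```text
clock: 10.78
position: [0.5078, -0.0148, 0.1785]
ee_rot: [-0.002, -0.628, 0.779, 0.002]
contact_force: [0.4, 0.9, -0.1]
width: 0.0002
```

Request:
send_rows:
  delta_pos:
    - [0,0,-0.08]
    - [-0.06,0,-0.05]
    - [-0.08,0,0]
    - [-0.08,0,0]
    - [-0.06,0,0]
  angular:
    - [0,0,0]
    - [0,0,0]
    - [0,0,0]
    - [0,0,0]
    - [0,0,0]

```text
clock: 11.2
position: [0.534, 0.0963, 0.2324]
ee_rot: [0.001, -0.628, 0.779, -0.0]
contact_force: [0.4, -0.0, -0.6]
width: -0.0
```

```bash
python3 now.py .002,.21,.23,1; python3 - <<'E'
from rig import manip
import cv2
from h import *
for n,o in(("scene",(150,190)),("top",(170,270))):
    cv2.imwrite(f"pics/{n}7.png",cv2.resize(manip.get_image(n)[o[0]:o[0]+150,o[1]:o[1]+190],None,fx=4,fy=4,interpolation=cv2.INTER_CUBIC))
p=[0.49125641,-0.0896655,-0.2168959]
for th in(0,.05,.1):
  for n,o in(('top',[270,170]),('scene',[190,150])):
    pts=np.array([yk(th,167e-3,0.004,.02),yk(th,167e-3,0.004,-.02),yk(th,.134,0.004,.02)])
    print(th,n,((proj(n,w(p,pts))-o)*4).round().tolist())
E
```

```text
t 11.2 clamp tcp [0.0017 0.1908 0.2324] F [ 0.4 -0.  -0.6] ang [ 0.003 -1.     0.002]
.002,.21,.23,1 per row [-0.048  -0.0008  0.0062]
0 top [[223.0, 186.0], [205.0, 259.0], [284.0, 200.0]]
0 scene [[445.0, 198.0], [405.0, 169.0], [406.0, 220.0]]
0.05 top [[224.0, 184.0], [206.0, 258.0], [285.0, 198.0]]
0.05 scene [[445.0, 189.0], [404.0, 159.0], [405.0, 213.0]]
0.1 top [[226.0, 182.0], [208.0, 257.0], [287.0, 197.0]]
0.1 scene [[444.0, 179.0], [403.0, 150.0], [404.0, 205.0]]
```

View pics/scene7.png

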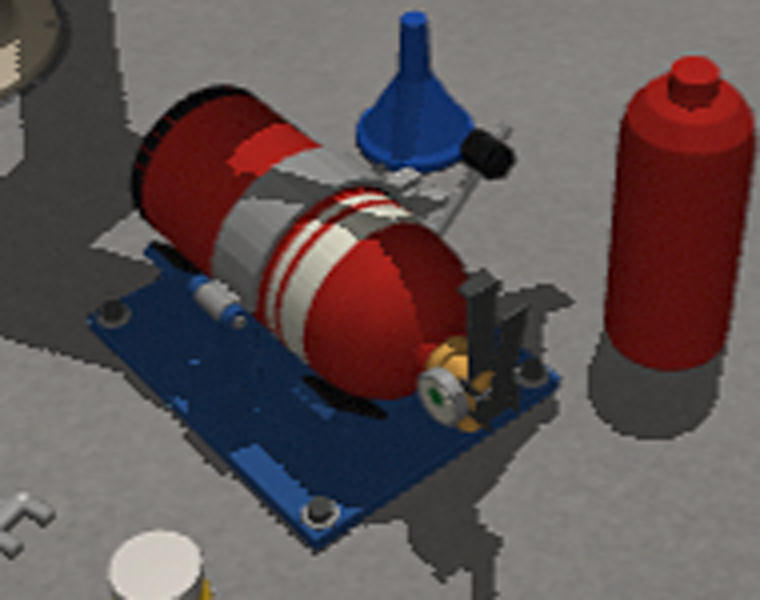

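View pics/top7.png

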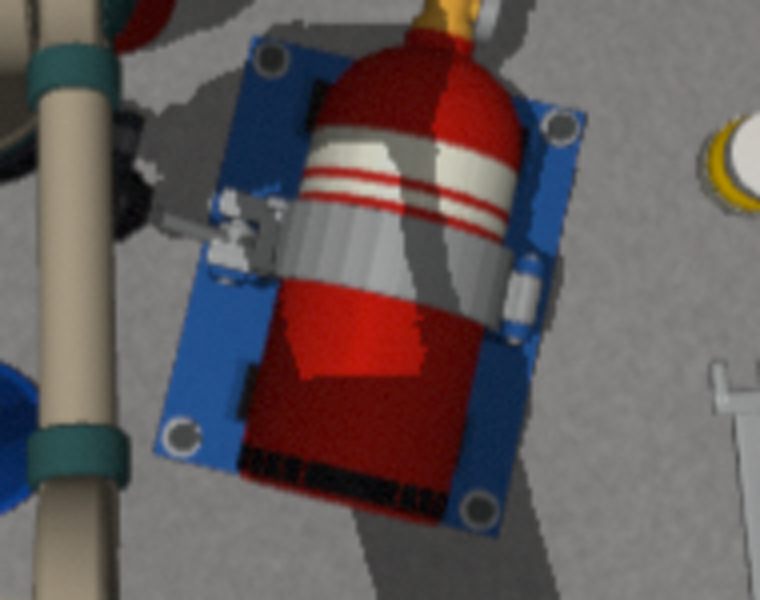

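In the scene view, the lug's end corner at (447,200) matches the prediction of (445,198) for fully shut. The bolt still leans and the extinguisher hasn't moved. The wrist camera overhangs towards the spare shell here, so I'll turn the tool a half turn first.

```bash
python3 -c "
from rig import manip;print(manip.get_state()['qpos'])"
```

```text
[0.05120505 0.23818657 1.60510709 0.00186874 1.29693013 1.83191273]
```

Request:
send_rows:
  delta_pos:
    - [-0.035,0,0]
    - [0,0,0]
    - [0,0,0]
    - [0,0,0]
    - [0,0,0]
  angular:
    - [0,0,-1]
    - [0,0,-1]
    - [0,0,-1]
    - [0,0,-1]
    - [0,0,-1]

```text
clock: 11.72
position: [0.5362, 0.1073, 0.2314]
ee_rot: [0.0, 0.771, -0.637, 0.0]
contact_force: [0.1, 0.2, 0.4]
width: -0.0003
```

Request:
send_rows:
  delta_pos:
    - [0,0,0]
    - [0,0,0]
    - [0,0,0]
    - [0,0,0]
    - [0,0,0]
  angular:
    - [0,0,-1]
    - [0,0,-1]
    - [0,0,-1]
    - [0,0,-1]
    - [0,0,-1]

```text
clock: 12.13
position: [0.5362, 0.107, 0.2314]
ee_rot: [0.0, 0.882, -0.471, 0.0]
contact_force: [-0.6, 0.1, 0.3]
width: -0.0001
```

Request:
send_rows:
  delta_pos:
    - [0,0,0]
    - [0,0,0]
    - [0,0,0]
    - [0,0,0]
    - [0,0,0]
  angular:
    - [0,0,-1]
    - [0,0,-1]
    - [0,0,-1]
    - [0,0,-1]
    - [0,0,-1]

```text
clock: 12.55
position: [0.5362, 0.1071, 0.2314]
ee_rot: [0.0, 0.958, -0.287, -0.0]
contact_force: [-0.4, 0.1, 1.3]
width: 0.0003
```

Request:
send_rows:
  delta_pos:
    - [0,0,0]
    - [0,0,0]
    - [0,0,0]
    - [0,0,0]
    - [0,0,0]
  angular:
    - [0,0,-1]
    - [0,0,-1]
    - [0,0,-1]
    - [0,0,-1]
    - [0,0,-1]

```text
clock: 12.97
position: [0.5362, 0.1071, 0.2314]
ee_rot: [0.0, 0.996, -0.091, -0.0]
contact_force: [0.2, 0.4, 0.4]
width: 0.0001
```

Request:
send_rows:
  delta_pos:
    - [0,0,0]
    - [0,0,0]
    - [0,0,0]
    - [0,0,0]
    - [0,0,0]
  angular:
    - [0,0,-1]
    - [0,0,-1]
    - [0,0,-1]
    - [0,0,-1]
    - [0,0,-1]

```text
clock: 13.38
position: [0.5362, 0.1071, 0.2314]
ee_rot: [0.0, 0.994, 0.109, -0.0]
contact_force: [-0.3, -0.1, 0.2]
width: -0.0001
```

Request:
send_rows:
  delta_pos:
    - [0,0,0]
    - [0,0,0]
    - [0,0,0]
    - [0,0,0]
    - [0,0,0]
  angular:
    - [0,0,-1]
    - [0,0,-1]
    - [0,0,-1]
    - [0,0,-1]
    - [0,0,-1]

```text
clock: 13.8
position: [0.5362, 0.1071, 0.2314]
ee_rot: [0.0, 0.953, 0.304, -0.0]
contact_force: [0.3, -0.6, -0.5]
width: 0.0001
```

Request:
send_rows:
  delta_pos:
    - [0,0,0]
    - [0,0,0]
    - [0,0,0]
    - [0,0,0]
    - [0,0,0]
  angular:
    - [0,0,-1]
    - [0,0,-1]
    - [0,0,-1]
    - [0,0,-1]
    - [0,0,-1]

```text
clock: 14.22
position: [0.5362, 0.1071, 0.2314]
ee_rot: [0.0, 0.873, 0.488, -0.0]
contact_force: [-0.6, 0.4, -0.3]
width: -0.0
```

Request:
send_rows:
  delta_pos:
    - [0,0,0]
    - [0,0,0]
    - [0,0,0]
    - [0,0,0]
    - [0,0,0]
  angular:
    - [0,0,-1]
    - [0,0,-1]
    - [0,0,-1]
    - [0,0,-1]
    - [0,0,-0.27]

```text
clock: 14.63
position: [0.5362, 0.1072, 0.2314]
ee_rot: [0.0, 0.778, 0.628, -0.0]
contact_force: [0.3, 0.3, 0.1]
width: 0.0002
```

```bash
python3 now.py 0,.208,.23,1 0,.208,.095,10 0,.185,.095,3 0,.108,.127,10; python3 - <<'E'
from rig import manip
import cv2
cv2.imwrite("pics/w8.png",manip.get_image("wrist"))
E
```

```text
t 14.6333 clamp tcp [0.0015 0.2019 0.2314] F [0.3 0.3 0.1] ang [-0.004  1.    -0.   ]
0,.208,.23,1 per row [ 0.0153 -0.0038  0.0036]
0,.208,.095,10 per row [0.     0.     0.0337]
0,.185,.095,3 per row [-0.0192 -0.0001  0.    ]
0,.108,.127,10 per row [-0.0193 -0.0001 -0.008 ]
```

View pics/w8.png

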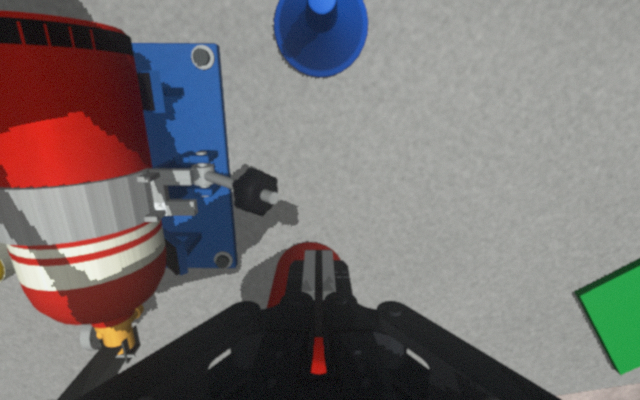

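The wrist view shows the knob at about (255,190) with the shank end at (272,197), the funnel at (320,35), and the spare shell's red top behind the fingers. I'll check where the shell is before lowering.

```bash
python3 - <<'E'
from h import *
p=[0.49125641,-0.0896655,-0.2168959]
def cl(P):
    d=P-[p[0],p[1],0];c,s=np.cos(p[2]),np.sin(p[2]);return np.array([c*d[0]+s*d[1],-s*d[0]+c*d[1],P[2]]).round(3)
print(cl(ray('top',(293,141),.216)),cl(ray('scene',(363.5,168),.216)),cl(ray('scene',(357,231),.01)))
from rig import manip
c=manip.calibration('wrist');CAL['w']=dict(f=c['fx'],cx=c['cx'],cy=c['cy'],T=c['camera_from_world'][:3])
for a in(.8,.84,.88):print(a,proj('w',w(p,[bolt(a,.088),bolt(a,.112)])).round(0).tolist())
sh=w(p,[.133,.186,.216])[0];print(proj('w',[sh]))
E
```

```text
[0.131 0.187 0.216] [0.135 0.19  0.216] [0.137 0.191 0.01 ]
0.8 [[251.0, 192.0], [269.0, 198.0]]
0.84 [[255.0, 191.0], [273.0, 197.0]]
0.88 [[258.0, 190.0], [277.0, 195.0]]
[[292.27304362 449.97002918]]
```

Request:
send_rows:
  delta_pos:
    - [0.015,-0.004,0.034]
    - [0,0,0.034]
    - [0,0,0.034]
    - [0,0,0.034]
    - [0,0,0.034]
  angular:
    - [0,0,0]
    - [0,0,0]
    - [0,0,0]
    - [0,0,0]
    - [0,0,0]

```text
clock: 15.1
position: [0.536, 0.1138, 0.163]
ee_rot: [0.0, 0.779, 0.627, -0.0]
contact_force: [-0.4, 0.4, 0.2]
width: -0.0
```

Request:
send_rows:
  delta_pos:
    - [0,0,0.034]
    - [0,0,0.034]
    - [0,0,0.034]
    - [0,0,0.034]
    - [0,0,0.034]
  angular:
    - [0,0,0]
    - [0,0,0]
    - [0,0,0]
    - [0,0,0]
    - [0,0,0]

```text
clock: 15.52
position: [0.5361, 0.1138, 0.095]
ee_rot: [0.0, 0.779, 0.627, -0.0]
contact_force: [0.3, 0.4, 0.5]
width: -0.0001
```

Request:
send_rows:
  delta_pos:
    - [-0.019,0,0]
    - [-0.019,0,0]
    - [-0.019,0,0]
    - [0,0,0]
  angular:
    - [0,0,0]
    - [0,0,0]
    - [0,0,0]
    - [0,0,0]

```text
clock: 15.85
position: [0.5314, 0.0903, 0.0965]
ee_rot: [0.001, 0.779, 0.627, 0.0]
contact_force: [0.4, -0.5, -0.1]
width: -0.0001
```

```bash
python3 now.py 0,.15,.107,5 0,.108,.128,6; python3 - <<'E'
from rig import manip
import cv2
cv2.imwrite("pics/w9.png",manip.get_image("wrist"))
E
```

```text
t 15.85 clamp tcp [0.0005 0.1844 0.0965] F [ 0.4 -0.5 -0.1] ang [-0.001  1.     0.001]
0,.15,.107,5 per row [-0.0172 -0.0003 -0.0052]
0,.108,.128,6 per row [-0.0175 -0.     -0.0087]
```

View pics/w9.png

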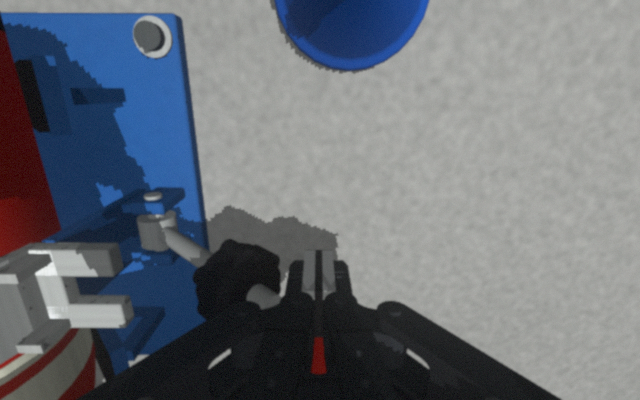

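The fingers are beside the knob at (240,278). I'll push inward.

Request:
send_rows:
  delta_pos:
    - [-0.0175,0,-0.006]
    - [-0.0175,0,-0.006]
    - [-0.0175,0,-0.006]
    - [-0.0175,0,-0.006]
    - [-0.0175,0,-0.006]
  angular:
    - [0,0,0]
    - [0,0,0]
    - [0,0,0]
    - [0,0,0]
    - [0,0,0]

```text
clock: 16.32
position: [0.5277, 0.0627, 0.1119]
ee_rot: [-0.001, 0.78, 0.626, 0.008]
contact_force: [1.0, 18.5, 21.2]
width: 0.0005
```

Request:
send_rows:
  delta_pos:
    - [-0.0175,0,-0.0087]
    - [-0.0175,0,-0.0087]
    - [-0.0175,0,-0.0087]
    - [-0.015,0,-0.006]
    - [0,0,0]
  angular:
    - [0,0,0]
    - [0,0,0]
    - [0,0,0]
    - [0,0,0]
    - [0,0,0]

```text
clock: 16.73
position: [0.5185, 0.0305, 0.1215]
ee_rot: [0.001, 0.779, 0.627, 0.001]
contact_force: [0.5, 0.4, -0.7]
width: -0.0002
```

```bash
python3 now.py 0,.108,.128,1; python3 - <<'E'
from rig import manip
import cv2
cv2.imwrite("pics/w10.png",manip.get_image("wrist"))
cv2.imwrite("pics/s10.png",cv2.resize(manip.get_image("scene")[130:290,190:390],None,fx=4,fy=3.7))
E
```

```text
t 16.7333 clamp tcp [0.0007 0.1232 0.1215] F [ 0.5  0.4 -0.7] ang [-0.002  1.     0.002]
0,.108,.128,1 per row [-0.0379 -0.0019 -0.0163]
```

View pics/w10.png

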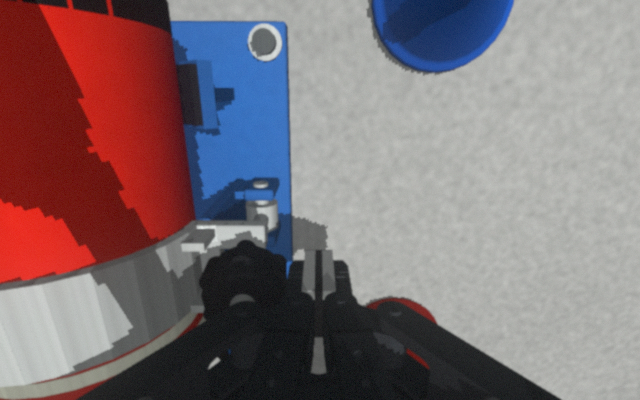

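View pics/s10.png

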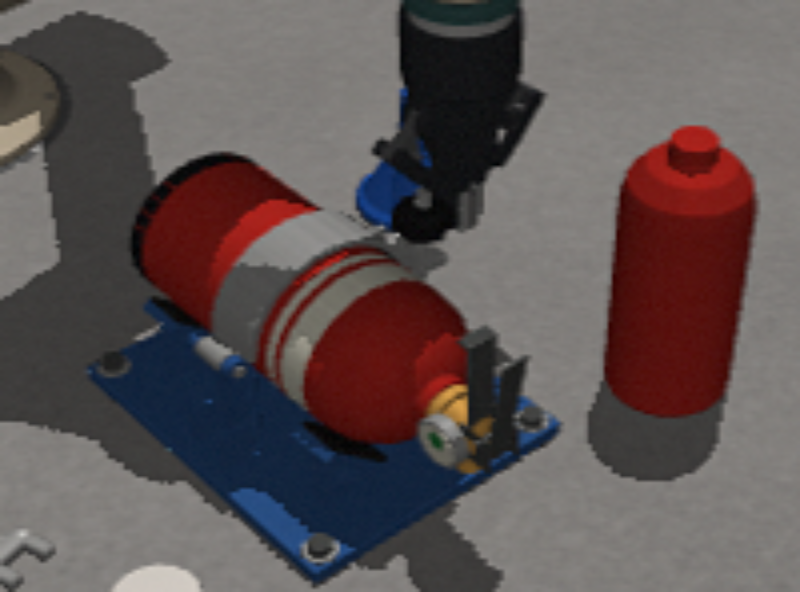

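The bolt is nearly upright, with the knob at (243,290) against the finger. I'll push in gently for the last stretch.

Request:
send_rows:
  delta_pos:
    - [-0.011,0,-0.004]
    - [-0.011,0,-0.003]
    - [-0.009,0,0]
    - [-0.006,0,0]
    - [0,0,0]
  angular:
    - [0,0,0]
    - [0,0,0]
    - [0,0,0]
    - [0,0,0]
    - [0,0,0]

```text
clock: 17.25
position: [0.5158, 0.022, 0.1229]
ee_rot: [-0.004, 0.78, 0.626, 0.004]
contact_force: [3.1, 16.9, -2.3]
width: -0.0002
```

```bash
python3 now.py 0,.108,.128,1; python3 - <<'E'
from rig import manip
import cv2
from h import *
p=[0.49125641,-0.0896655,-0.2168959]
c=manip.calibration('wrist');CAL['w']=dict(f=c['fx'],cx=c['cx'],cy=c['cy'],T=c['camera_from_world'][:3])
cv2.imwrite("pics/w11.png",manip.get_image("wrist"))
cv2.imwrite("pics/s11.png",cv2.resize(manip.get_image("scene")[160:220,260:340],None,fx=8,fy=8,interpolation=cv2.INTER_CUBIC))
for a in(0,.08,.16):print(a,proj('w',w(p,[bolt(a,.0755),bolt(a,.1005),bolt(a,.112)])).round(0).tolist(),((proj('scene',w(p,[bolt(a,.088),bolt(a,.112)]))-[260,160])*8).round().tolist())
E
```

```text
t 17.25 clamp tcp [-1.000e-04  1.144e-01  1.229e-01] F [ 3.1 16.9 -2.3] ang [ 0.002  1.    -0.001]
0,.108,.128,1 per row [-0.0158  0.0002 -0.0129]
0 [[252.0, 271.0], [240.0, 304.0], [234.0, 323.0]] [[258.0, 246.0], [257.0, 186.0]]
0.08 [[264.0, 271.0], [260.0, 303.0], [258.0, 322.0]] [[275.0, 238.0], [279.0, 176.0]]
0.16 [[276.0, 270.0], [279.0, 302.0], [281.0, 320.0]] [[292.0, 231.0], [300.0, 167.0]]
```

View pics/w11.png

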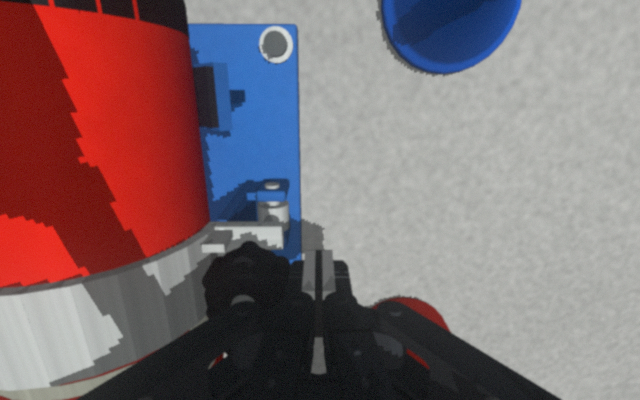

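View pics/s11.png

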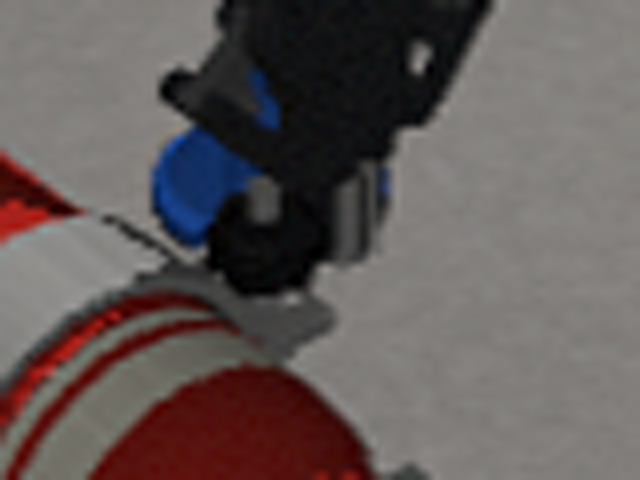

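In the scene crop, the knob centre is at (263,243) and the shank end at (263,185). A lean of 0 predicts (258,246) and (257,186), and 0.08 predicts (275,238), so the lean is about 0.02. The 17 N push means the bolt is on its stop. I'll hold briefly, then draw back outwards and up.

Request:
send_rows:
  delta_pos:
    - [-0.004,0,0]
    - [0,0,0]
    - [0,0,0]
    - [0,0,0]
    - [0,0,0]
  angular:
    - [0,0,0]
    - [0,0,0]
    - [0,0,0]
    - [0,0,0]
    - [0,0,0]

```text
clock: 17.77
position: [0.5158, 0.0219, 0.1229]
ee_rot: [-0.004, 0.78, 0.626, 0.005]
contact_force: [5.0, 21.6, -2.1]
width: -0.0004
```

Request:
send_rows:
  delta_pos:
    - [0.02,0,0]
    - [0.05,0,0]
    - [0.06,0,0]
    - [0.06,0,0]
    - [0.05,0,-0.03]
  angular:
    - [0,0,0]
    - [0,0,0]
    - [0,0,0]
    - [0,0,0]
    - [0,0,0]

```text
clock: 18.18
position: [0.5328, 0.1096, 0.1328]
ee_rot: [-0.002, 0.779, 0.628, -0.003]
contact_force: [-0.1, -0.2, -0.5]
width: 0.0002
```

Request:
send_rows:
  delta_pos:
    - [0,0,-0.06]
    - [0,0,-0.08]
    - [0,0,-0.08]
    - [0,0,-0.06]
    - [0,0,0]
  angular:
    - [0,0,0]
    - [0,0,0]
    - [0,0,0]
    - [0,0,0]
    - [0,0,0]

```text
clock: 18.6
position: [0.5374, 0.1088, 0.2521]
ee_rot: [0.003, 0.778, 0.628, 0.003]
contact_force: [1.4, -0.3, 0.4]
width: 0.0004
```

```bash
python3 now.py; python3 - <<'E'
from rig import manip
import cv2
from h import *
p=[0.49125641,-0.0896655,-0.2168959]
cv2.imwrite("pics/s12f.png",manip.get_image("scene"))
im=cv2.imread("pics/s12f.png");cv2.imwrite("pics/s12.png",cv2.resize(im[160:220,260:340],None,fx=8,fy=8,interpolation=cv2.INTER_CUBIC))
cv2.imwrite("pics/t12.png",manip.get_image("top"))
for th in(0,.05):print(((proj('scene',w(p,[yk(th,.167,.004,.02),yk(th,.134,.004,.02)]))-[260,160])*8).round().tolist())
E
```

```text
t 18.6 clamp tcp [0.0023 0.2037 0.2521] F [ 1.4 -0.3  0.4] ang [-0.003  1.     0.009]
[[330.0, 317.0], [252.0, 361.0]]
[[329.0, 297.0], [251.0, 345.0]]
```

View pics/s12.png

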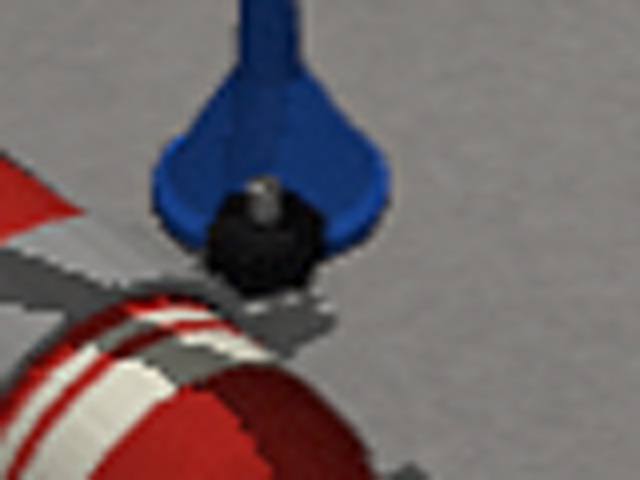

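View pics/s12f.png

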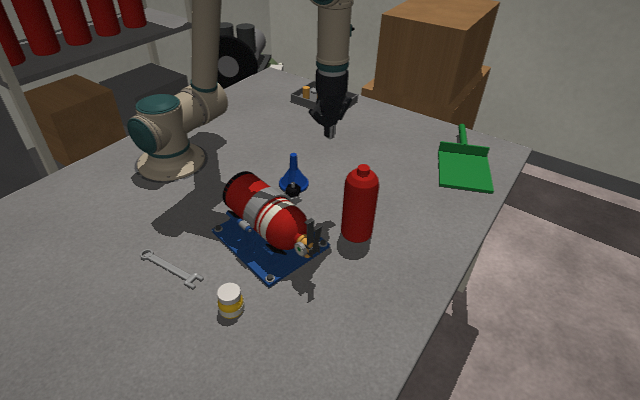

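View pics/t12.png

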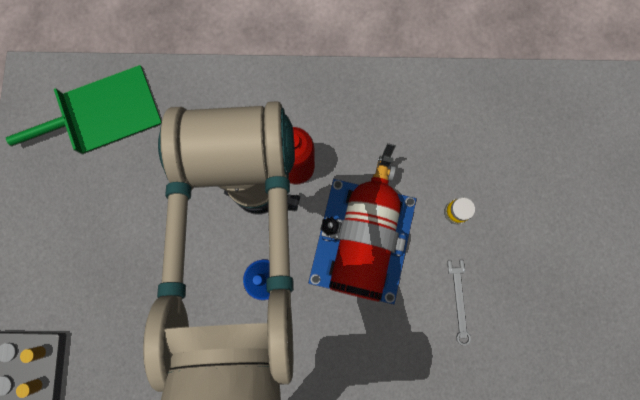

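The lug corner at (335,320) matches the shut prediction of (330,317). The knob at (265,240) carries the same +5 px offset, so the bolt is upright. The bystanders are where they were and the arm is clear.

```bash
python3 -c "
from rig import manip;print(manip.sign_off(), manip.get_state()['clock'])"
```

```text
the job is handed in; nothing more can be done
the job is handed in; nothing more can be done
```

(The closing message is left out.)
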